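# Snap a stroke stop onto a hydraulic cylinder's rod and close the rod on it

## Robot

A 6-joint arm with a two-finger parallel gripper is mounted at the origin on the work surface. World frame = base frame: x ahead of the robot, y to its left, z up, the work surface at z = 0. Lengths are in m, angles in degrees, forces in N, time in s.
With the tool pointing down it reaches from about 0.3 to 0.875 m from the base axis. Payload 4.2 kg.
Tool frame: the origin (TCP) lies between the finger pads; the fingertips stand 14 mm ahead of it and the grasp point (between the pads) lies 5 mm behind it; z points along the fingers, y is the line along which they close (so a half turn about z gives the same grasp; the last joint's range is limited). The gripper opens to 85 mm and grips with 20 to 120 N. Pads are 22 mm wide; open, the fingers measure 114 mm over their backs; the gripper's body (76 mm by 85 mm) begins 54 mm behind the grasp point. The pads swing forward as they close: fully open they stand 13 mm farther back than shut.
Start: joints at [72.25, 18.312, 89.639, -0, 72.044, -1.146], TCP at [0.164, 0.551, 0.245] pointing down, gripper open.
Joint ranges: [-177.97, 177.97], [-48.28, 115.42], [12.27, 149.76], [-77.06, 257.06], [2.81, 150.46], [-146.56, 146.56]. Speed limits (degrees/s): [147.25, 147.25, 180, 180, 180, 180].

## Interface

Orientations are given as [roll, pitch, yaw] about the fixed x, y, z axes, in that order (R = Rz(yaw) Ry(pitch) Rx(roll)).
In Python, from rig import bot, cams gives the robot as it stands.
- The arm moves only by the tool carry_out, never from a script. Its argument "plan" is a list of rows, each an object with "offset": the shift along the tool's x, y, z in mm, a list of three; "yaw": the turn about the tool's z in degrees; "claw": the opening, from -1 (shut) to 1 (fully open), so that 0 is half open. In form: [{"offset": [tx, ty, tz], "yaw": yaw, "claw": claw}, ...]. A call has 1 to 8 rows; each row shifts and turns the commanded pose from where the row before left it, along the tool's axes as they then stand; what a row does not reach is not made up. A row lasts 1/8 s, in which the tool goes at most 62.5 mm and 10.7 degrees, less where a joint would pass 70% of its speed; a pose out of reach is approached as far as the arm can. A call is refused whole if a number of a shift passes 62.5 or a number of a turn 10.7, either way. A call with a gripper value outside its range is refused whole. The fingers move at their own pace and stop on an object; "squeeze" is the grip in N (left out, the last holds). Time passes only in rows, so rows that do not move let the fingers close. It gives the time, the measured TCP pose, the force, the opening and the grip force at its end, in the units of the state.
- bot.sense(): the state, without advancing time (a new reading comes with each control period).
- cams.grab_frame(name): name is "side" or "top"; returns (picture, depth): 384x512x3 uint8, red, green, blue; 384x512 float32, m along the optical axis (not along the pixel's ray), 0 where there is no reading.
- cams.camera_params(name): a dict with "intrinsics" (3x3 intrinsics, pixels), "extrinsics" (4x4, takes a point from world to camera coordinates). Camera axes: x right, y down, z forward; pixel columns grow to the right and rows downward; lengths in m; the calibration is good to about 2 mm. A picture is of the moment at which its call begins. camera_params takes no time and is no camera call.
- bot.sign_off(): hands the job in; it is judged then, once.
The state is a dict: "time_s": time; "q": joint angles; "qvel": joint speeds; "joint_torque": joint torques, N m; "position": TCP position; "ee_rot": TCP orientation; "force": force on the tool from outside, world axes, zero at the start; "torque": the same for the moment, N m; "gripper_width": opening from 0.0 (shut) to 1.0 (fully open); "gripper_force": force on a finger pad.
Only numpy, scipy, OpenCV 4.12 (cv2) and the standard library are available. Lean on these libraries where they do the work, as an engineer would, in place of code of your own. Each camera call takes 0.05 s, during which the arm holds its last target. There are 200 camera calls.

## Task

Limit the stroke of the hydraulic cylinder on the bench: take the widest of the three aluminium stroke stops and press it, mouth down, onto the bare rod until it has snapped fully home, then push the rod in until the stop is nipped firmly between the clevis and the gland ring on the cylinder's head. Press no harder than the snap and a firm nip need: never ram the stop. Leave the other two stops, the clevis pin and the dish where they are.

Things in the scene. Friction and masses are not known exactly. Their poses are not given: they have to be found in the camera images.
- stop: The widest stroke stop, 50 mm along its bore, about 0.2 kg: an aluminium C-ring, 56 mm outside, 33 mm bore, mouth down, tab up. Origin on the bore axis, half-way along; x along the bore, z up through the tab; either end may lead. It starts standing on its jaw tips, origin 16.6 mm above the bench. Once on the rod it grips it with a few newtons but can slide along it.
- stop_tab (a point): Centre of the widest stop's flat tab, the place to hold it, 44.5 mm above its origin; axes as the stop's. The tab is 12 mm thick (along y), 48 mm long (along x) and 33 mm high, from 28 to 61 mm above the origin.
- stop_mouth (a point): Middle of the widest stop's mouth, between the tips of its sprung jaws, 12.6 mm below its origin; 24 mm wide at rest. Pressed down on the rod, the tips meet it with the origin about 24 mm above the rod's axis; it takes 10 to 16 N at most, then the force falls and it snaps on. Fully home, the bore is solid on the rod, the origin within 1 mm of its axis.
- stop_mid: A stroke stop of the same shape, 36 mm along its bore; not to be moved. Origin and axes as for the widest.
- stop_slim: A stroke stop of the same shape, 25 mm along its bore; not to be moved. Origin and axes as for the widest.
- cylinder: Black tie-rod hydraulic cylinder strapped level to the bench: 90 mm square end blocks 45 mm long, 76 mm barrel, bright 32 mm rod. Origin on the bench below the centre of the head's flat rod-end face; x along the rod, pointing out; z up. Rod axis 46 mm above the bench; the head reaches 91 mm, its port plug 111 mm; four nuts at the head's corners stand out 8 mm, clear of the stop.
- head_face (a point): Centre of the head's flat rod-end face, on the rod's axis (46 mm up); axes as the cylinder's. Round the rod, a dark threaded gland ring, 58 mm across, stands out of this face by 0 to 15 mm, differently each time; how far is not reported and it does not move. The stop's end comes up against this ring.
- rod: The sliding 32 mm rod with the black clevis fixed on its end: a 56 mm square block 30 mm long, then two flat tongues to 75 mm. Origin on the axis at the block's face towards the head, axes as the cylinder's; its distance from the head's face is the bare rod, 120 to 150 mm at the start. The rod slides in with about 4 N of drag (a few more once the stop rests on the head), stays where left, and could go in to 30 mm.
- clevis_end (a point): Centre of the clevis's outer end, on the rod's axis, 75 mm beyond the clevis's origin. Here end two tongues, 50 mm wide and 14 mm thick, one above the other with a 28 mm slot between (ends 18 to 74 mm above the bench): push against both.
- pin: Loose steel clevis pin standing on its head, 36 mm head, 25 mm shank, 92 mm tall; not to be moved. Origin at the centre of its underside.
- dish: Shallow round steel parts dish, 110 mm across, 28 mm high; not to be moved. Origin at the centre of its underside.

How it is judged (in metres and radians):
On the way, in this order (a step that is already met when the one before it is completed fails the run):
1. the widest stop is snapped fully onto the bare rod (y of stop in the frame of head_face between -0.0025 and 0.0025 m and z of stop in the frame of head_face between -0.0025 and 0.0025 m and angle between the x axis of stop and the x axis of head_face, either way round below 0.07 rad and angle between stop's own z axis and vertical below 0.35 rad and x of stop in the frame of head_face above 0.02 m), for 0.2 s.
2. the rod is in with the stop nipped firmly between its clevis and the head's gland ring (at least 10 N between rod and stop) (contact force between stop and rod above 10 N and distance between rod and stop below 0.0275 m and x of stop in the frame of head_face below 0.042 m and linear speed of stop below 0.003 m/s), for 0.2 s.
At the end, for the whole second after the job is handed in: The widest stop is at rest on the rod, its bore within 2.5 mm of the rod's axis and in line with it to 4 degrees, tab up to within 20 degrees, up at the head (centre within 42 mm of the head's face, which allows for the gland ring), and the clevis is closed on it to within 2.5 mm (y of stop in the frame of head_face between -0.0025 and 0.0025 m and z of stop in the frame of head_face between -0.0025 and 0.0025 m and angle between the x axis of stop and the x axis of head_face, either way round below 0.07 rad and angle between stop's own z axis and vertical below 0.35 rad and x of stop in the frame of head_face between 0.023 and 0.042 m and distance between rod and stop below 0.0275 m and linear speed of stop below 0.01 m/s); the robot touches nothing.
It fails at once if the rod or its clevis and the stop are pressed together with more than 30 N (contact force between stop and rod above 30 N).
It fails at once if another stop is moved by more than 15 mm (distance of any of stop_mid, stop_slim from where it was at the start of the episode above 0.015 m).
It fails at once if the clevis pin or the dish is moved by more than 15 mm (distance of any of pin, dish from where it was at the start of the episode above 0.015 m).
It also fails if it takes over 72 s, if anything falls off the work surface, if the arm or the gripper's body presses on something with over 40 N, if the wrist force passes 120 N, or if a joint passes its speed limit or range.

## Working session

There is one attempt and no reset: what is moved stays moved. The work goes in short steps, Python scripts to look and compute and a tool call to move; the robot and the scene stay as the last step left them, time stands still between calls to the robot, and variables do not carry over. Pictures are saved under pics/ and viewed, at most 10 in all, crops included, and the job is handed in when it is done.

Besides the shell and the picture viewer there is one more tool, called after "Request:" as name(argument=value, ...), one argument or row to a line, values as JSON. carry_out: Moves the arm, as the interface text tells. Its arguments: {"type":"object","properties":{"plan":{"type":"array","items":{"type":"object","properties":{"offset":{"type":"array","items":{"type":"number"}},"yaw":{"type":"number"},"claw":{"type":"number"}}}},"squeeze":{"type":"number"}},"required":["plan"]}

```bash
ls; mkdir -p pics; cat > h.py <<'E'
import numpy as np, cv2
from rig import bot, cams
def grab(n):
    p,d=cams.grab_frame(n); c=cams.camera_params(n)
    return p,d,np.array(c["intrinsics"]),np.array(c["extrinsics"])
def cloud(d,K,E):
    v,u=np.mgrid[:d.shape[0],:d.shape[1]]
    P=np.stack([(u-K[0,2])/K[0,0]*d,(v-K[1,2])/K[1,1]*d,d],-1)
    W=(P-E[:3,3])@E[:3,:3]; W[d<=0]=np.nan
    return W
E
python3 - <<'E'
from h import *
for n in ("top","side"):
    p,d,K,E=grab(n); np.savez(f"{n}0.npz",p=p,d=d,K=K,E=E)
    cv2.imwrite(f"pics/{n}0.png",p[...,::-1]); print(n,K[0,0],(-E[:3,:3].T@E[:3,3]).round(3),(d>0).mean())
    W=cloud(d,K,E); print(np.nanmedian(W[...,2]))
print(bot.sense())
E
```

```text
pics
top 370.37348495869696 [0.435 0.031 0.992] 0.996063232421875
0.0009983926871571114
side 368.89317737654574 [0.252 0.536 0.7  ] 0.9960835774739584
0.0012243367332668046
{'time_s': 0.1, 'q': array([ 7.22503753e+01,  1.83489215e+01,  8.96979486e+01, -5.58439080e-04,
        7.20439007e+01, -1.14628818e+00]), 'qvel': array([ 0.02176888, -0.19096104, -0.17698885, -0.06765637,  0.05298211,
       -0.09278625]), 'joint_torque': array([-7.60175917e-04, -4.16409838e+01, -2.34704268e+01, -1.57128529e-04,
        4.85561337e-03,  3.82081532e-05]), 'position': array([0.16419001, 0.55065423, 0.2445668 ]), 'ee_rot': array([-1.79909237e+02, -1.28502505e-03,  1.63396835e+02]), 'force': array([ 0.13757067, -0.50935256,  0.73137707]), 'torque': array([ 0.04508029, -0.01356149,  0.05660082]), 'gripper_force': 0.0, 'gripper_width': 1.0016053878368232}
```

View pics/top0.png

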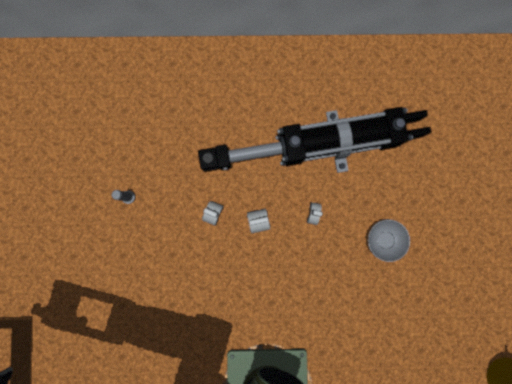

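View pics/side0.png

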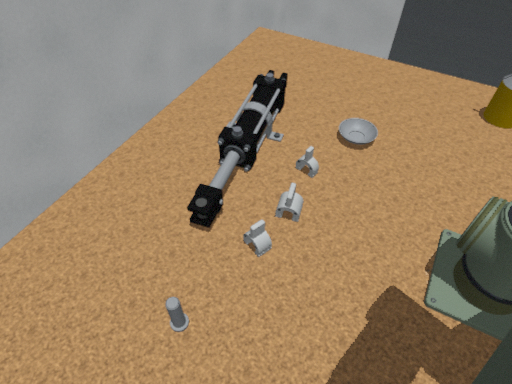

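The top view shows the widest stop at (259,221), with the mid stop at (212,212) and the slim one at (315,213). The rod runs from (230,155) to (282,150), between the clevis at (213,158) and the head at (292,143). The pin is at (123,196) and the dish at (388,241).

```bash
python3 - <<'E'
from h import *
def fit(P):
    c=(P.min(0)+P.max(0))/2; (m,s,a)=cv2.minAreaRect(P.astype(np.float32)); return np.round(m,4),np.round(s,4),round(a,1)
for n in ("top","side"):
    z=np.load(n+"0.npz"); W=cloud(z["d"],z["K"],z["E"])
    boxes={"top":dict(wide=(240,200,280,240),mid=(198,195,228,230),slim=(300,198,330,228)),
           "side":dict(wide=(270,180,308,225),mid=(240,215,275,256),slim=(292,143,325,180))}[n]
    for k,(a,b,c,d) in boxes.items():
        w=W[b:d,a:c].reshape(-1,3); t=w[(w[:,2]>.052)]
        top=t[t[:,2]>.07]
        print(n,k,len(t),"tab",fit(t[:,:2]),"top",len(top),fit(top[:,:2]), t[:,2].max().round(4))
    u0,v0,u1,v1={"top":(190,130,300,180),"side":(180,120,260,230)}[n]
    w=W[v0:v1,u0:u1].reshape(-1,3); p=z["p"][v0:v1,u0:u1].reshape(-1,3).astype(int)
    r=w[(p.min(1)>95)&(w[:,2]>.045)&(w[:,2]<.07)]
    ctr=np.median(r[:,:2],0); r=r[np.linalg.norm(r[:,:2]-ctr,axis=1)<.09]
    vx,vy,x,y=cv2.fitLine(r[:,:2].astype(np.float32),cv2.DIST_HUBER,0,.001,.001).ravel()
    if vy<0: vx,vy=-vx,-vy
    print(n,"rod",len(r),(x,y),np.degrees(np.arctan2(vy,vx)), "ztop",np.percentile(r[:,2],98))
    s=(w[:,:2]-[x,y])@[vx,vy]; l=(w[:,:2]-[x,y])@[-vy,vx]
    for lo in np.arange(-.12,.18,.005):
        m=(s>=lo)&(s<lo+.005)&(abs(l)<.06)&(w[:,2]>.02)
        if m.sum(): print(round(lo,3),m.sum(),l[m].min().round(3),l[m].max().round(3),w[m,2].max().round(3),p[m].mean().round())
E
```

```text
top wide 91 tab (array([0.4362, 0.0157]), array([0.0117, 0.0472]), 11.5) top 91 (array([0.4362, 0.0157]), array([0.0117, 0.0472]), 11.5) 0.0822
top mid 68 tab (array([0.4584, 0.1341]), array([0.0333, 0.0119]), 67.2) top 66 (array([0.4584, 0.1341]), array([0.0332, 0.0119]), 67.2) 0.0819
top slim 53 tab (array([ 0.4532, -0.1305]), array([0.0225, 0.0117]), 77.2) top 46 (array([ 0.4532, -0.1305]), array([0.0225, 0.0117]), 77.2) 0.0822
top rod 467 (np.float32(0.612892), np.float32(0.021481276)) 99.032974 ztop 0.06573029505929906
-0.12 1 -0.028 -0.028 0.089 18.0
-0.115 14 -0.028 -0.006 0.1 18.0
-0.11 38 -0.03 0.045 0.115 34.0
-0.105 64 -0.03 0.045 0.114 36.0
-0.1 70 -0.031 0.045 0.115 38.0
-0.095 75 -0.032 0.045 0.116 37.0
-0.09 79 -0.033 0.045 0.115 28.0
-0.085 73 -0.033 0.045 0.101 19.0
-0.08 109 -0.035 0.045 0.097 16.0
-0.075 68 -0.039 0.042 0.093 42.0
-0.07 69 -0.04 0.042 0.09 63.0
-0.065 36 -0.038 0.038 0.087 107.0
-0.06 22 -0.012 0.015 0.065 117.0
-0.055 24 -0.014 0.015 0.066 114.0
-0.05 24 -0.015 0.015 0.064 113.0
-0.045 24 -0.015 0.016 0.066 110.0
-0.04 23 -0.014 0.016 0.065 113.0

[... 2825 characters left out ...]
.017 0.012 0.065 139.0
0.045 23 -0.015 0.012 0.064 140.0
0.05 20 -0.019 0.011 0.064 143.0
0.055 17 -0.015 0.008 0.064 140.0
0.06 2 -0.01 -0.0 0.062 118.0
0.065 1 -0.016 -0.016 0.071 74.0
0.07 40 -0.03 0.023 0.077 43.0
0.075 56 -0.03 0.026 0.078 27.0
0.08 49 -0.031 0.027 0.077 29.0
0.085 65 -0.032 0.026 0.077 29.0
0.09 60 -0.032 0.027 0.078 30.0
0.095 95 -0.032 0.023 0.077 16.0
0.1 54 -0.03 0.022 0.076 17.0
0.105 55 -0.029 0.019 0.077 23.0
0.11 53 -0.03 0.019 0.078 34.0
0.115 56 -0.029 0.019 0.078 45.0
0.12 58 -0.031 0.019 0.077 42.0
0.125 89 -0.031 0.019 0.077 37.0
0.13 87 -0.03 0.019 0.078 22.0
0.135 90 -0.031 0.019 0.077 17.0
0.14 181 -0.031 0.018 0.077 19.0
0.145 10 -0.02 0.016 0.072 16.0
```

Request:
carry_out(
  plan=[
    {"yaw": 10.5, "claw": 1, "offset": [0, 0, 0]},
    {"yaw": 10.5, "claw": 1, "offset": [0, 0, 0]},
    {"yaw": 10.5, "claw": 1, "offset": [0, 0, 0]},
    {"yaw": 10.5, "claw": 1, "offset": [0, 0, 0]},
    {"yaw": 10.5, "claw": 1, "offset": [0, 0, 0]},
    {"yaw": 9.5, "claw": 1, "offset": [0, 0, 0]},
  ],
  squeeze=100,
)

```text
time_s: 0.85
position: [0.1642, 0.5508, 0.2448]
ee_rot: [-180.0, 0.1, 101.1]
force: [-0.2, 0.1, -0.0]
gripper_width: 1.0
gripper_force: 0.0
```

```bash
cat >> h.py <<'E'
from scipy.spatial.transform import Rotation as R
def go(t):
    s=bot.sense(); M=R.from_euler("xyz",s["ee_rot"],degrees=True)
    print("t",s["time_s"],"pos",s["position"].round(4),"rot",s["ee_rot"].round(2),"F",s["force"].round(1),"w",round(s["gripper_width"],3))
    if t is not None: print("offset mm",(M.inv().apply(np.array(t)-s["position"])*1000).round(1))
E
python3 -c "
from h import *
go([.4342,.0173,.16])"
```

```text
t 0.85 pos [0.1642 0.5508 0.2448] rot [-1.7997e+02  5.0000e-02  1.0108e+02] F [-0.2  0.1 -0. ] w 1.0
offset mm [-575.3  162.5   85.2]
```

Request:
carry_out(
  plan=[
    {"yaw": 0, "claw": 1, "offset": [-55, 16, 6]},
    {"yaw": 0, "claw": 1, "offset": [-55, 16, 6]},
    {"yaw": 0, "claw": 1, "offset": [-55, 16, 6]},
    {"yaw": 0, "claw": 1, "offset": [-55, 16, 6]},
    {"yaw": 0, "claw": 1, "offset": [-55, 16, 6]},
    {"yaw": 0, "claw": 1, "offset": [-55, 16, 6]},
    {"yaw": 0, "claw": 1, "offset": [-55, 16, 6]},
    {"yaw": 0, "claw": 1, "offset": [-55, 16, 6]},
  ],
)

```text
time_s: 1.85
position: [0.3772, 0.1432, 0.1971]
ee_rot: [180.0, -0.0, 101.4]
force: [1.4, 0.1, -0.5]
gripper_width: 1.001
gripper_force: 0.0
```

```bash
python3 -c "
from h import *
go([.4342,.0173,.14])"
```

```text
t 1.85 pos [0.3772 0.1432 0.1971] rot [ 1.7998e+02 -1.0000e-02  1.0141e+02] F [ 1.4  0.1 -0.5] w 1.001
offset mm [-134.7   31.    57.1]
```

Request:
carry_out(
  plan=[
    {"yaw": 0, "claw": 1, "offset": [-45, 10, 19]},
    {"yaw": 0, "claw": 1, "offset": [-45, 10, 19]},
    {"yaw": 0, "claw": 1, "offset": [-44.7, 11, 19]},
    {"yaw": 0, "claw": 1, "offset": [0, 0, 0]},
    {"yaw": 0, "claw": 1, "offset": [0, 0, 0]},
  ],
)

```text
time_s: 2.48
position: [0.4334, 0.0193, 0.1402]
ee_rot: [-180.0, -0.0, 101.4]
force: [-0.7, 0.7, -0.6]
gripper_width: 1.003
gripper_force: 0.0
```

```bash
python3 -c "
from h import *
go([.4342,.0173,.0636])
p,d,K,E=grab('side'); np.savez('side1.npz',p=p,d=d,K=K,E=E)
cv2.imwrite('pics/side1.png',cv2.resize(p[100:250,200:400,::-1],None,fx=4,fy=4))
"
```

```text
t 2.475 pos [0.4334 0.0193 0.1402] rot [-1.7995e+02 -4.0000e-02  1.0136e+02] F [-0.7  0.7 -0.6] w 1.003
offset mm [-2.2  0.5 76.6]
```

View pics/side1.png

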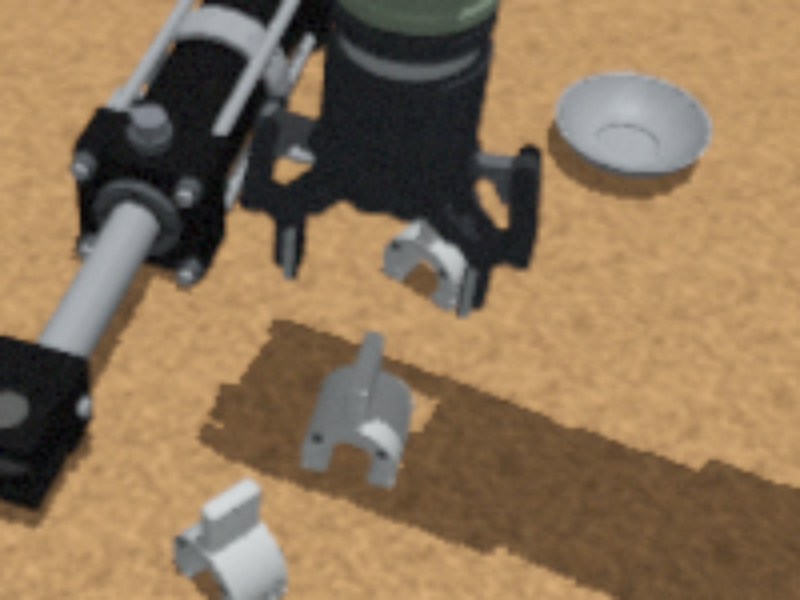

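The fingers straddle the wide stop: their tips are at crop (290,265) and (470,300), and the tab is between and below them at (370,345). I'll descend and grip.

Request:
carry_out(
  plan=[
    {"yaw": 0, "claw": 1, "offset": [-2, 0.5, 30]},
    {"yaw": 0, "claw": 1, "offset": [0, 0, 26]},
    {"yaw": 0, "claw": 1, "offset": [0, 0, 20]},
    {"yaw": 0, "claw": 0, "offset": [0, 0, 0]},
    {"yaw": 0, "claw": -0.5, "offset": [0, 0, 0]},
    {"yaw": 0, "claw": -1, "offset": [0, 0, 0]},
    {"yaw": 0, "claw": -1, "offset": [0, 0, 0]},
    {"yaw": 0, "claw": -1, "offset": [0, 0, 0]},
  ],
  squeeze=100,
)

```text
time_s: 3.52
position: [0.4353, 0.0173, 0.0651]
ee_rot: [179.9, 0.0, 101.4]
force: [-0.2, 1.7, 5.5]
gripper_width: 0.121
gripper_force: 97.7
```

Request:
carry_out(
  plan=[
    {"yaw": 0, "claw": -1, "offset": [0, 0, 0]},
    {"yaw": 0, "claw": -1, "offset": [0, 0, 0]},
  ],
)

```text
time_s: 3.78
position: [0.4352, 0.0173, 0.0651]
ee_rot: [179.9, -0.0, 101.4]
force: [-0.4, 1.0, 6.2]
gripper_width: 0.121
gripper_force: 97.7
```

Request:
carry_out(
  plan=[
    {"yaw": 0, "claw": -1, "offset": [0, 0, -25]},
    {"yaw": 0, "claw": -1, "offset": [0, 0, -40]},
    {"yaw": 2.4, "claw": -1, "offset": [0, 0, -25]},
    {"yaw": 0, "claw": -1, "offset": [0, 0, 0]},
  ],
)

```text
time_s: 4.28
position: [0.4355, 0.0172, 0.1555]
ee_rot: [179.8, 0.0, 99.0]
force: [0.9, -0.3, -2.0]
gripper_width: 0.121
gripper_force: 98.3
```

```bash
python3 -c "
from h import *
go([.6119,.0231,.150])"
```

```text
t 4.275 pos [0.4355 0.0172 0.1555] rot [1.7978e+02 3.0000e-02 9.9010e+01] F [ 0.9 -0.3 -2. ] w 0.121
offset mm [-21.8 175.1   6.1]
```

Request:
carry_out(
  plan=[
    {"yaw": 0, "claw": -1, "offset": [-5, 40, 0]},
    {"yaw": 0, "claw": -1, "offset": [-5, 45, 0]},
    {"yaw": 0, "claw": -1, "offset": [-6, 50, 0]},
    {"yaw": 0, "claw": -1, "offset": [-6, 40, 6]},
    {"yaw": 0, "claw": -1, "offset": [0, 0, 0]},
    {"yaw": 0, "claw": -1, "offset": [0, 0, 0]},
    {"yaw": 0, "claw": -1, "offset": [0, 0, 0]},
  ],
)

```text
time_s: 5.15
position: [0.6095, 0.0228, 0.1478]
ee_rot: [-179.9, -0.0, 99.0]
force: [-0.0, 0.1, -1.8]
gripper_width: 0.117
gripper_force: 98.5
```

```bash
python3 -c "
from h import *
go([.6119,.0231,.150])
for n in('side','top'):
  p,d,K,E=grab(n); np.savez(n+'2.npz',p=p,d=d,K=K,E=E)
  u,v=(170,90) if n=='side' else (190,100)
  cv2.imwrite('pics/%s2.png'%n,cv2.resize(p[v:v+112,u:u+150,::-1],None,fx=5,fy=5))
"
```

```text
t 5.15 pos [0.6095 0.0228 0.1478] rot [-1.7989e+02 -2.0000e-02  9.9010e+01] F [-0.   0.1 -1.8] w 0.117
offset mm [-0.1  2.4 -2.2]
```

View pics/side2.png

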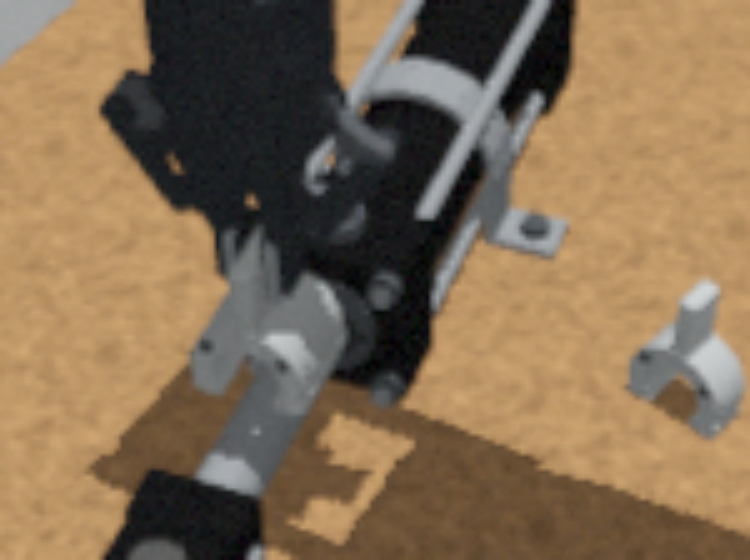

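View pics/top2.png

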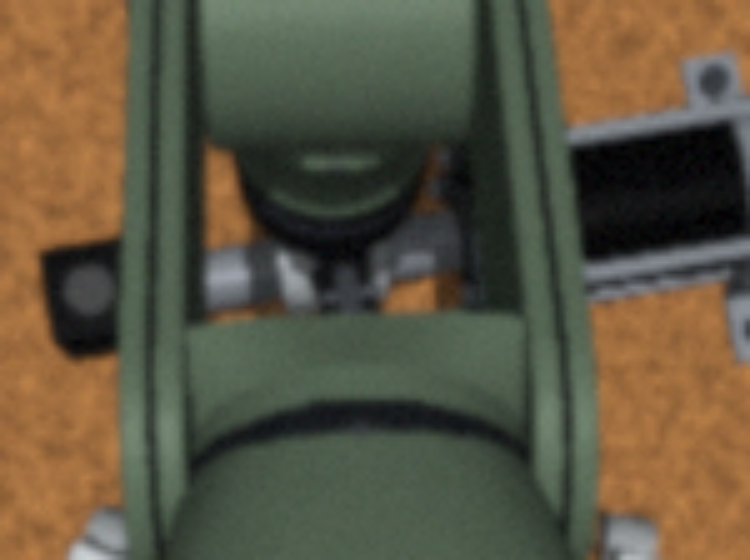

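The side view shows the stop held upright above the rod, with its jaw tips at crop (205,380) and (295,400) and the rod between them at (250,420). The top view is blocked by the arm. I'll fit known radii to the rod and ring depth points to get the lateral error.

```bash
cat > fitc.py <<'E'
from h import *
from scipy.optimize import least_squares
A=np.radians(99.03); ex=np.array([np.cos(A),np.sin(A)]); ey=np.array([-ex[1],ex[0]])
O=np.array([.6119,.0231])
def sl(f):
    z=np.load(f); W=cloud(z["d"],z["K"],z["E"]).reshape(-1,3); W=W[np.isfinite(W[:,0])]
    return (W[:,:2]-O)@ex,(W[:,:2]-O)@ey,W[:,2],z["p"].reshape(-1,3)[np.isfinite(W[:,0])] if 0 else None
def circ(l,z,r,g):
    q=least_squares(lambda c:np.hypot(l-c[0],z-c[1])-r,g,loss="soft_l1",f_scale=.001)
    e=np.hypot(l-q.x[0],z-q.x[1])-r
    return (q.x*1000).round(2),len(l),(np.median(abs(e))*1000).round(2)
if __name__=="__main__":
    for f in("side0","top0"):
        s,l,z,_=sl(f+".npz"); m=(abs(s)<.05)&(abs(l)<.025)&(z>.04)&(z<.075)
        print(f,"rod",circ(l[m],z[m],.016,[0,.046]))
        for a,b in((-.05,0),(0,.05)):
            n=m&(s>a)&(s<b); print("   part",circ(l[n],z[n],.016,[0,.046]))
    s,l,z,_=sl("side2.npz"); zo=.1478-.0485
    # camera-side flank of the ring (l<0 is towards the base... either sign printed)
    for sg in(-1,1):
        rr=np.hypot(l,z-zo); m=(abs(s)<.02)&(l*sg>.010)&(abs(rr-.028)<.006)&(z>zo-.012)
        if m.sum()>8: print("ring",sg,circ(l[m],z[m],.028,[0,zo]), "s",s[m].min(),s[m].max())
    m=(abs(s)<.045)&(z>.085)&(z<.13)&(abs(l)<.03); print("stop s range",np.percentile(s[m],[1,99]))
E
python3 fitc.py
```

```text
side0 rod (array([ 1.94, 46.95]), 420, np.float64(0.63))
   part (array([ 1.97, 47.05]), 198, np.float64(0.69))
   part (array([ 1.91, 46.88]), 222, np.float64(0.55))
top0 rod (array([-1.36, 47.12]), 488, np.float64(0.78))
   part (array([-1.13, 47.13]), 243, np.float64(0.81))
   part (array([-1.58, 47.12]), 245, np.float64(0.77))
ring -1 (array([  5.58, 100.59]), 14, np.float64(0.17)) s -0.004875440173181938 0.019462949629422407
ring 1 (array([  5.14, 100.24]), 170, np.float64(0.54)) s -0.019343158231702143 0.01988591702956582
stop s range [-0.02312838  0.02731692]
```

Request:
carry_out(
  plan=[
    {"yaw": 0, "claw": -1, "offset": [0, 3, 5]},
    {"yaw": 0, "claw": -1, "offset": [0, 0, 10]},
    {"yaw": 0, "claw": -1, "offset": [0, 0, 8]},
    {"yaw": 0, "claw": -1, "offset": [0, 0, 0]},
    {"yaw": 0, "claw": -1, "offset": [0, 0, 0]},
  ],
)

```text
time_s: 5.88
position: [0.614, 0.0233, 0.1253]
ee_rot: [180.0, -0.0, 99.0]
force: [0.6, 0.4, -2.1]
gripper_width: 0.118
gripper_force: 98.5
```

```bash
python3 -c "
from h import *
go([.6125,.0232,.1185])
p,d,K,E=grab('side'); np.savez('side3.npz',p=p,d=d,K=K,E=E)
from fitc import *
s,l,z,_=sl('side3.npz'); zo=bot.sense()['position'][2]-.0485
rr=np.hypot(l-.002,z-zo); m=(abs(s)<.02)&(l>.01)&(abs(rr-.028)<.006)&(z>zo-.012)
print(circ(l[m],z[m],.028,[0,zo]),zo)
n=(s>.03)&(s<.06)&(abs(l)<.025)&(z>.04)&(z<.07); print('rod',circ(l[n],z[n],.016,[0,.046]))
"
```

```text
t 5.875 pos [0.614  0.0233 0.1253] rot [179.99  -0.    99.  ] F [ 0.6  0.4 -2.1] w 0.118
offset mm [ 0.1 -1.5  6.8]
(array([ 0.87, 77.41]), 178, np.float64(0.67)) 0.07698507789449403
rod (array([ 1.68, 47.12]), 128, np.float64(0.65))
```

Request:
carry_out(
  plan=[
    {"yaw": 0, "claw": -1, "offset": [0, -1, 2]},
    {"yaw": 0, "claw": -1, "offset": [0, 0, 2]},
    {"yaw": 0, "claw": -1, "offset": [0, 0, 2]},
    {"yaw": 0, "claw": -1, "offset": [0, 0, 2]},
    {"yaw": 0, "claw": -1, "offset": [0, 0, 0]},
  ],
)

```text
time_s: 6.55
position: [0.613, 0.0232, 0.1187]
ee_rot: [179.9, 0.0, 99.0]
force: [-1.6, 0.2, 6.5]
gripper_width: 0.119
gripper_force: 99.8
```

Request:
carry_out(
  plan=[
    {"yaw": 0, "claw": -1, "offset": [0, 0, 1]},
    {"yaw": 0, "claw": -1, "offset": [0, 0, 1]},
    {"yaw": 0, "claw": -1, "offset": [0, 0, 0]},
  ],
)

```text
time_s: 6.92
position: [0.6133, 0.0232, 0.1186]
ee_rot: [179.9, 0.0, 99.0]
force: [-4.4, -0.1, 14.3]
gripper_width: 0.118
gripper_force: 101.2
```

Request:
carry_out(
  plan=[
    {"yaw": 0, "claw": -1, "offset": [0, 0, 1]},
    {"yaw": 0, "claw": -1, "offset": [0, 0, 1]},
    {"yaw": 0, "claw": -1, "offset": [0, 0, 0]},
  ],
)

```text
time_s: 7.3
position: [0.614, 0.0232, 0.1167]
ee_rot: [179.8, 0.0, 99.0]
force: [-3.0, 0.5, 13.2]
gripper_width: 0.118
gripper_force: 101.1
```

Request:
carry_out(
  plan=[
    {"yaw": 0, "claw": -1, "offset": [0, -0.7, 1]},
    {"yaw": 0, "claw": -1, "offset": [0, 0, 1]},
    {"yaw": 0, "claw": -1, "offset": [0, 0, 0]},
  ],
)

```text
time_s: 7.68
position: [0.6139, 0.0232, 0.1149]
ee_rot: [179.7, 0.0, 99.0]
force: [-1.9, 0.3, 14.5]
gripper_width: 0.119
gripper_force: 101.1
```

Request:
carry_out(
  plan=[
    {"yaw": 0, "claw": -1, "offset": [0, 0, 1]},
    {"yaw": 0, "claw": -1, "offset": [0, 0, 1]},
    {"yaw": 0, "claw": -1, "offset": [0, 0, 0]},
  ],
)

```text
time_s: 8.05
position: [0.6137, 0.0231, 0.1123]
ee_rot: [179.7, 0.0, 99.0]
force: [-1.8, 0.3, 11.5]
gripper_width: 0.122
gripper_force: 100.5
```

Request:
carry_out(
  plan=[
    {"yaw": 0, "claw": -1, "offset": [0, -0.3, 1]},
    {"yaw": 0, "claw": -1, "offset": [0, 0, 1]},
    {"yaw": 0, "claw": -1, "offset": [0, 0, 1]},
    {"yaw": 0, "claw": -1, "offset": [0, 0, 0]},
  ],
)

```text
time_s: 8.55
position: [0.6132, 0.023, 0.1085]
ee_rot: [179.8, 0.0, 99.0]
force: [-1.4, -0.6, 7.7]
gripper_width: 0.125
gripper_force: 99.9
```

Request:
carry_out(
  plan=[
    {"yaw": 0, "claw": -1, "offset": [0, 0, 1]},
    {"yaw": 0, "claw": -1, "offset": [0, 0, 1]},
    {"yaw": 0, "claw": -1, "offset": [0, 0, 1]},
    {"yaw": 0, "claw": -1, "offset": [0, 0, 0]},
  ],
)

```text
time_s: 9.05
position: [0.6126, 0.023, 0.1041]
ee_rot: [179.9, 0.0, 99.0]
force: [-0.0, -0.4, 3.2]
gripper_width: 0.12
gripper_force: 99.3
```

Request:
carry_out(
  plan=[
    {"yaw": 0, "claw": -1, "offset": [0, 0, 1.5]},
    {"yaw": 0, "claw": -1, "offset": [0, 0, 1.5]},
    {"yaw": 0, "claw": -1, "offset": [0, 0, 1.5]},
    {"yaw": 0, "claw": -1, "offset": [0, 0, 1.5]},
    {"yaw": 0, "claw": -1, "offset": [0, 0, 0]},
  ],
)

```text
time_s: 9.68
position: [0.6119, 0.0231, 0.0965]
ee_rot: [-180.0, -0.0, 99.0]
force: [3.6, -0.3, -6.7]
gripper_width: 0.125
gripper_force: 98.0
```

Request:
carry_out(
  plan=[
    {"yaw": 0, "claw": -1, "offset": [0, 0, 1]},
    {"yaw": 0, "claw": -1, "offset": [0, 0, 1]},
    {"yaw": 0, "claw": -1, "offset": [0, 0, 0]},
  ],
)

```text
time_s: 10.05
position: [0.6121, 0.0231, 0.0953]
ee_rot: [180.0, -0.0, 99.0]
force: [2.6, 0.7, -2.7]
gripper_width: 0.117
gripper_force: 98.3
```

Snap-through has passed. I'll seat it gently.

Request:
carry_out(
  plan=[
    {"yaw": 0, "claw": -1, "offset": [0, 0, 0.7]},
    {"yaw": 0, "claw": -1, "offset": [0, 0, 0]},
  ],
)

```text
time_s: 10.3
position: [0.6121, 0.023, 0.0947]
ee_rot: [180.0, -0.0, 99.0]
force: [2.7, -0.4, -2.3]
gripper_width: 0.12
gripper_force: 98.5
```

Request:
carry_out(
  plan=[
    {"yaw": 0, "claw": -1, "offset": [0, 0, 0.7]},
    {"yaw": 0, "claw": -1, "offset": [0, 0, 0]},
  ],
)

```text
time_s: 10.55
position: [0.6122, 0.023, 0.0943]
ee_rot: [180.0, -0.0, 99.0]
force: [2.2, -0.2, 0.6]
gripper_width: 0.12
gripper_force: 98.8
```

Request:
carry_out(
  plan=[
    {"yaw": 0, "claw": -1, "offset": [0, 0, 1]},
    {"yaw": 0, "claw": -1, "offset": [0, 0, 0]},
  ],
)

```text
time_s: 10.8
position: [0.6123, 0.023, 0.0941]
ee_rot: [179.9, 0.0, 99.0]
force: [1.3, -0.5, 5.0]
gripper_width: 0.12
gripper_force: 99.7
```

Request:
carry_out(
  plan=[
    {"yaw": 0, "claw": -1, "offset": [0, 0, 0.7]},
    {"yaw": 0, "claw": -1, "offset": [0, 0, 0]},
    {"yaw": 0, "claw": -1, "offset": [0, 0, 0]},
  ],
)

```text
time_s: 11.18
position: [0.6123, 0.023, 0.094]
ee_rot: [179.9, 0.0, 99.0]
force: [0.3, 0.6, 8.3]
gripper_width: 0.121
gripper_force: 100.2
```

Solidly home: the force rises with no further travel. I'll release and rise.

Request:
carry_out(
  plan=[
    {"yaw": 0, "claw": -1, "offset": [0, 0, -1.5]},
    {"yaw": 0, "claw": 0, "offset": [0, 0, 0]},
    {"yaw": 0, "claw": 0, "offset": [0, 0, 0]},
    {"yaw": 0, "claw": 0, "offset": [0, 0, 0]},
    {"yaw": 0, "claw": 0, "offset": [0, 0, -25]},
    {"yaw": 0, "claw": 0, "offset": [0, 0, -45]},
    {"yaw": 0, "claw": 0, "offset": [0, 0, -10]},
    {"yaw": 0, "claw": -1, "offset": [0, 0, 0]},
  ],
)

```text
time_s: 12.18
position: [0.6118, 0.023, 0.1739]
ee_rot: [180.0, 0.0, 99.0]
force: [-0.4, 0.3, -0.9]
gripper_width: 0.304
gripper_force: 0.0
```

```bash
python3 -c "
from h import *
from fitc import *
# clevis end from top0 / side0: max s of tongues
for f in('top0','side0'):
  s,l,z,_=sl(f+'.npz'); m=(abs(l)<.015)&(z>.068)&(z<.085)&(s>.05)&(s<.2); print(f,s[m].min(),s[m].max())
p,d,K,E=grab('side'); np.savez('side4.npz',p=p,d=d,K=K,E=E)
s,l,z,_=sl('side4.npz'); rr=np.hypot(l-.002,z-.047); m=(abs(s)<.02)&(l>.01)&(abs(rr-.028)<.006)&(z>.03)
print('ring',circ(l[m],z[m],.028,[0,.046]))
print('clevis end wanted TCP:')
e=O+ex*.190; go([e[0],e[1],.16])
cv2.imwrite('pics/side4.png',cv2.resize(p[90:202,170:320,::-1],None,fx=5,fy=5))
"
```

```text
top0 0.06617041396099203 0.14087272036929932
side0 0.06699360760378603 0.14559747198741943
ring (array([ 2.27, 46.28]), 179, np.float64(0.63))
clevis end wanted TCP:
t 12.225 pos [0.6111 0.023  0.1728] rot [-1.7989e+02 -2.0000e-02  9.8990e+01] F [-0.6  0.2 -0.7] w 0.208
offset mm [190.    0.7  12.8]
```

View pics/side4.png

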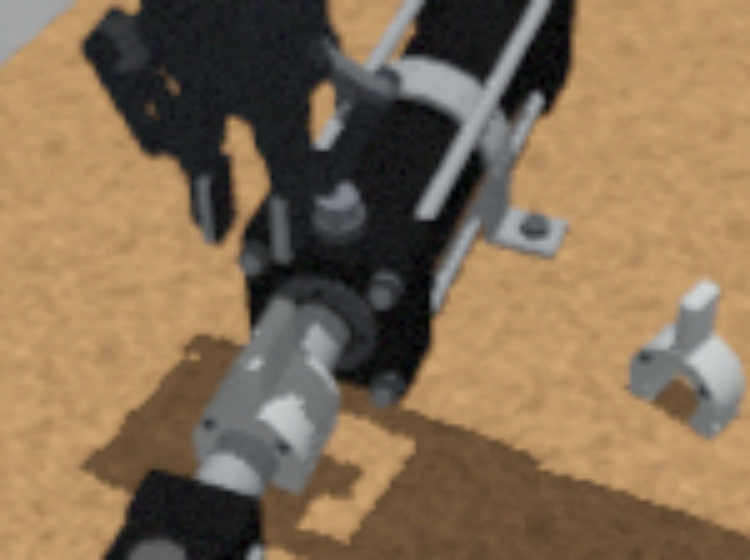

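The stop sits on the rod with its tab up, at crop (270,400), clear of both the clevis and the gland ring. Next I'll go beyond the clevis end with the fingers shut.

Request:
carry_out(
  plan=[
    {"yaw": 0, "claw": -1, "offset": [45, 0.5, 0]},
    {"yaw": 0, "claw": -1, "offset": [50, 0, 0]},
    {"yaw": 0, "claw": -1, "offset": [50, 0, 0]},
    {"yaw": 0, "claw": -1, "offset": [45, 0, 0]},
    {"yaw": 0, "claw": -1, "offset": [0, 0, 0]},
    {"yaw": 0, "claw": -1, "offset": [0, 0, 0]},
  ],
  squeeze=20,
)

```text
time_s: 12.98
position: [0.582, 0.2102, 0.1722]
ee_rot: [-179.8, 0.1, 99.0]
force: [-0.5, -1.5, 0.3]
gripper_width: -0.0
gripper_force: 0.0
```

```bash
python3 -c "
from h import *
from fitc import *
e=O+ex*.190; go([e[0],e[1],.030])"
```

```text
t 12.975 pos [0.582  0.2102 0.1722] rot [-1.7984e+02  6.0000e-02  9.9020e+01] F [-0.5 -1.5  0.3] w -0.0
offset mm [  0.7   0.5 142.2]
```

Request:
carry_out(
  plan=[
    {"yaw": 0, "claw": -1, "offset": [0, 0, 45]},
    {"yaw": 0, "claw": -1, "offset": [0, 0, 45]},
    {"yaw": 0, "claw": -1, "offset": [0, 0, 35]},
    {"yaw": 0, "claw": -1, "offset": [0, 0, 16]},
    {"yaw": 0, "claw": -1, "offset": [0, 0, 0]},
    {"yaw": 0, "claw": -1, "offset": [0, 0, 0]},
  ],
)

```text
time_s: 13.72
position: [0.5838, 0.2107, 0.0341]
ee_rot: [179.8, -0.0, 99.0]
force: [-0.8, 0.0, -0.3]
gripper_width: -0.003
gripper_force: 0.0
```

Request:
carry_out(
  plan=[
    {"yaw": 0, "claw": -1, "offset": [-10, 0, 0]},
    {"yaw": 0, "claw": -1, "offset": [-10, 0, 0]},
    {"yaw": 0, "claw": -1, "offset": [-8, 0, 0]},
    {"yaw": 0, "claw": -1, "offset": [-5, 0, 0]},
    {"yaw": 0, "claw": -1, "offset": [0, 0, 0]},
  ],
)

```text
time_s: 14.35
position: [0.5879, 0.1777, 0.0327]
ee_rot: [180.0, -0.0, 99.0]
force: [0.4, -0.4, -0.3]
gripper_width: -0.001
gripper_force: 0.0
```

Request:
carry_out(
  plan=[
    {"yaw": 0, "claw": -1, "offset": [-4, 0, 1]},
    {"yaw": 0, "claw": -1, "offset": [-4, 0, 0]},
    {"yaw": 0, "claw": -1, "offset": [-4, 0, 0]},
    {"yaw": 0, "claw": -1, "offset": [-4, 0, 0]},
    {"yaw": 0, "claw": -1, "offset": [0, 0, 0]},
  ],
)

```text
time_s: 14.98
position: [0.5905, 0.1617, 0.0317]
ee_rot: [180.0, 0.0, 99.0]
force: [1.0, 1.1, 0.9]
gripper_width: 0.002
gripper_force: 0.0
```

Request:
carry_out(
  plan=[
    {"yaw": 0, "claw": -1, "offset": [-4, 0, 0]},
    {"yaw": 0, "claw": -1, "offset": [-4, 0, 0]},
    {"yaw": 0, "claw": -1, "offset": [-4, 0, 0]},
    {"yaw": 0, "claw": -1, "offset": [-4, 0, 0]},
    {"yaw": 0, "claw": -1, "offset": [-4, 0, 0]},
  ],
)

```text
time_s: 15.6
position: [0.5935, 0.1423, 0.0317]
ee_rot: [-180.0, -0.0, 99.0]
force: [0.0, 5.5, 0.2]
gripper_width: -0.002
gripper_force: 0.0
```

```bash
python3 -c "
from h import *
from fitc import *
s=bot.sense(); print((s['position'][:2]-O)@ex,(s['position'][:2]-O)@ey,'push',s['force'][:2]@ex)"
```

```text
0.1206188657598538 -0.0005159047995126585 push 5.392872208211734
```

Request:
carry_out(
  plan=[
    {"yaw": 0, "claw": -1, "offset": [-3, 0, 0]},
    {"yaw": 0, "claw": -1, "offset": [-3, 0, 0]},
    {"yaw": 0, "claw": -1, "offset": [-3, 0, 0]},
    {"yaw": 0, "claw": -1, "offset": [-2, 0, 0]},
    {"yaw": 0, "claw": -1, "offset": [-2, 0, 0]},
    {"yaw": 0, "claw": -1, "offset": [-2, 0, 0]},
  ],
)

```text
time_s: 16.35
position: [0.5957, 0.128, 0.0317]
ee_rot: [-180.0, -0.0, 99.0]
force: [-0.5, 6.0, 0.2]
gripper_width: 0.001
gripper_force: 0.0
```

Request:
carry_out(
  plan=[
    {"yaw": 0, "claw": -1, "offset": [-2, 0, 0]},
    {"yaw": 0, "claw": -1, "offset": [-2, 0, 0]},
    {"yaw": 0, "claw": -1, "offset": [-2, 0, 0]},
    {"yaw": 0, "claw": -1, "offset": [-2, 0, 0]},
    {"yaw": 0, "claw": -1, "offset": [-2, 0, 0]},
    {"yaw": 0, "claw": -1, "offset": [-2, 0, 0]},
  ],
)

```text
time_s: 17.1
position: [0.5976, 0.1161, 0.0317]
ee_rot: [-180.0, -0.0, 99.0]
force: [-0.5, 4.9, -0.0]
gripper_width: 0.004
gripper_force: 0.0
```

```bash
python3 -c "
from h import *
from fitc import *
s=bot.sense(); print((s['position'][:2]-O)@ex,(s['position'][:2]-O)@ey,'push',s['force'][:2]@ex)
p,d,K,E=grab('side'); np.savez('side5.npz',p=p,d=d,K=K,E=E)
cv2.imwrite('pics/side5.png',cv2.resize(p[90:202,170:320,::-1],None,fx=5,fy=5))
"
```

```text
0.09411402351573211 -0.0004389462360777762 push 4.907278357332572
```

View pics/side5.png

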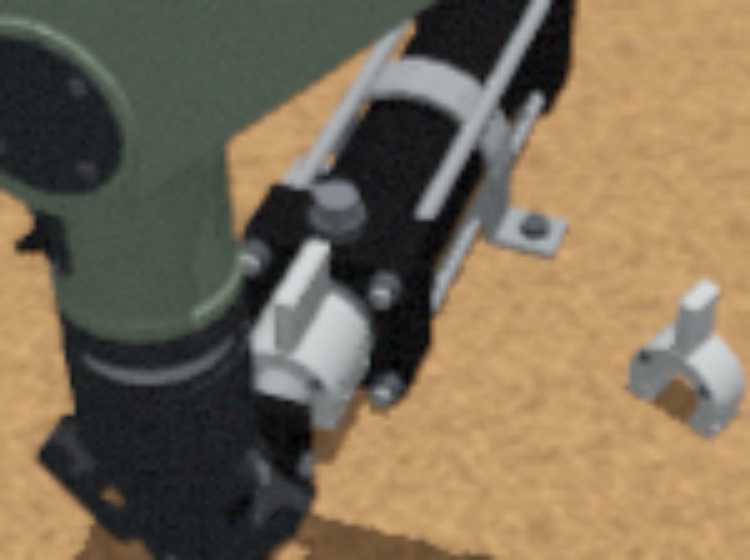

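The stop rides with the rod and is near the gland ring at crop (315,340). There is still a short gap of bare rod to the clevis at (280,385). I'll continue slowly.

Request:
carry_out(
  plan=[
    {"yaw": 0, "claw": -1, "offset": [-1.5, 0, 0]},
    {"yaw": 0, "claw": -1, "offset": [-1.5, 0, 0]},
    {"yaw": 0, "claw": -1, "offset": [-1.5, 0, 0]},
    {"yaw": 0, "claw": -1, "offset": [-1.5, 0, 0]},
    {"yaw": 0, "claw": -1, "offset": [-1.5, 0, 0]},
  ],
)

```text
time_s: 17.77
position: [0.5987, 0.1087, 0.0317]
ee_rot: [-180.0, -0.0, 99.0]
force: [-0.4, 5.9, 0.7]
gripper_width: 0.002
gripper_force: 0.0
```

Request:
carry_out(
  plan=[
    {"yaw": 0, "claw": -1, "offset": [-1, 0, 0]},
    {"yaw": 0, "claw": -1, "offset": [-1, 0, 0]},
    {"yaw": 0, "claw": -1, "offset": [-1, 0, 0]},
  ],
)

```text
time_s: 18.15
position: [0.5992, 0.1058, 0.0317]
ee_rot: [-180.0, -0.0, 99.0]
force: [-0.9, 6.1, 0.6]
gripper_width: -0.001
gripper_force: 0.0
```

```bash
python3 -c "
from h import *
from fitc import *
s=bot.sense(); print((s['position'][:2]-O)@ex,(s['position'][:2]-O)@ey,'push',s['force'][:2]@ex)
p,d,K,E=grab('side'); np.savez('side6.npz',p=p,d=d,K=K,E=E)
cv2.imwrite('pics/side6.png',cv2.resize(p[90:202,170:320,::-1],None,fx=5,fy=5))
"
```

```text
0.08365224497768095 -0.0004047952887801295 push 6.148225987721798
```

View pics/side6.png

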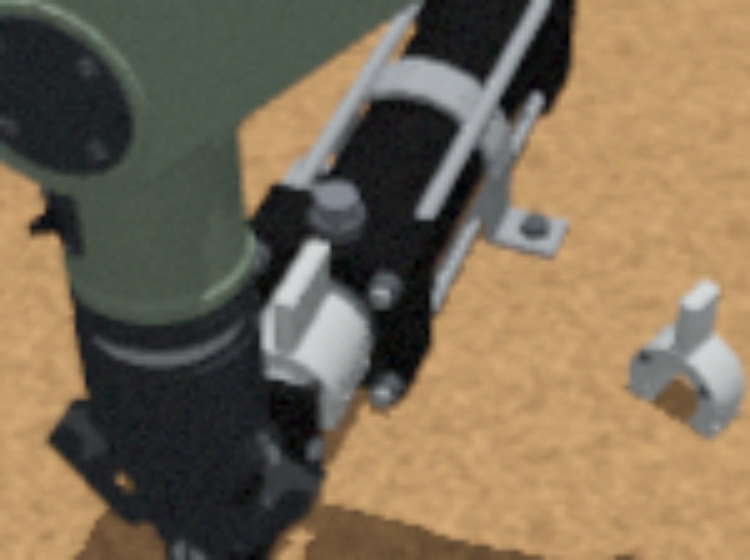

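The stop is unmoved at crop (315,330), so it is resting on the ring. The clevis is closing with a few mm left.

Request:
carry_out(
  plan=[
    {"yaw": 0, "claw": -1, "offset": [-1, 0, 0]},
    {"yaw": 0, "claw": -1, "offset": [-1, 0, 0]},
  ],
)

```text
time_s: 18.45
position: [0.5995, 0.1038, 0.0317]
ee_rot: [-180.0, -0.0, 99.0]
force: [0.2, 5.2, 0.4]
gripper_width: 0.0
gripper_force: 0.0
```

Request:
carry_out(
  plan=[
    {"yaw": 0, "claw": -1, "offset": [-1, 0, 0]},
    {"yaw": 0, "claw": -1, "offset": [-1, 0, 0]},
  ],
)

```text
time_s: 18.7
position: [0.5998, 0.1018, 0.0317]
ee_rot: [-180.0, -0.0, 99.0]
force: [-0.4, 4.6, 1.1]
gripper_width: -0.001
gripper_force: 0.0
```

Request:
carry_out(
  plan=[
    {"yaw": 0, "claw": -1, "offset": [-1, 0, 0]},
    {"yaw": 0, "claw": -1, "offset": [-1, 0, 0]},
  ],
)

```text
time_s: 18.95
position: [0.6001, 0.0999, 0.0317]
ee_rot: [-180.0, -0.0, 99.0]
force: [-1.1, 5.8, 0.9]
gripper_width: 0.003
gripper_force: 0.0
```

Request:
carry_out(
  plan=[
    {"yaw": 0, "claw": -1, "offset": [-1, 0, 0]},
    {"yaw": 0, "claw": -1, "offset": [-1, 0, 0]},
  ],
)

```text
time_s: 19.2
position: [0.6004, 0.0979, 0.0317]
ee_rot: [-180.0, -0.0, 99.0]
force: [-0.4, 5.6, 0.6]
gripper_width: -0.001
gripper_force: 0.0
```

Request:
carry_out(
  plan=[
    {"yaw": 0, "claw": -1, "offset": [-1, 0, 0]},
    {"yaw": 0, "claw": -1, "offset": [-1, 0, 0]},
  ],
)

```text
time_s: 19.45
position: [0.6007, 0.0959, 0.0317]
ee_rot: [-180.0, -0.0, 99.0]
force: [-0.6, 4.7, 1.2]
gripper_width: -0.0
gripper_force: 0.0
```

```bash
python3 -c "
from h import *
from fitc import *
s=bot.sense(); print((s['position'][:2]-O)@ex,(s['position'][:2]-O)@ey,'push',s['force'][:2]@ex)
p,d,K,E=grab('side'); np.savez('side7.npz',p=p,d=d,K=K,E=E)
for f in ('side5','side6','side7'):
  s,l,z,_=sl(f+'.npz'); m=(abs(l-.004)<.009)&(z>.09)&(z<.112)&(s<.05)&(s>-.072); print(f,'tab s',np.percentile(s[m],[2,98]),m.sum())
a,b=np.load('side6.npz')['p'],p
cv2.imwrite('pics/side7.png',cv2.resize(p[140:190,210:260,::-1],None,fx=10,fy=10))
"
```

```text
0.07364343132868591 -0.000360671482143542 push 4.708336612877401
side5 tab s [-0.06353143 -0.01884235] 118
side6 tab s [-0.06363089 -0.01793065] 122
side7 tab s [-0.06417587 -0.01924426] 115
```

View pics/side7.png

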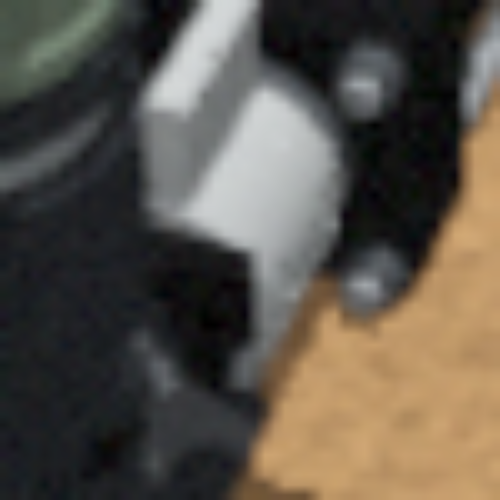

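The stop is stationary against the ring, tab at crop (190,130), and the clevis is nearly at its face (200,240). I'll go on in 0.8 mm steps.

Request:
carry_out(
  plan=[
    {"yaw": 0, "claw": -1, "offset": [-0.8, 0, 0]},
    {"yaw": 0, "claw": -1, "offset": [-0.8, 0, 0]},
  ],
)

```text
time_s: 19.75
position: [0.601, 0.0943, 0.0317]
ee_rot: [-180.0, -0.0, 99.0]
force: [-0.9, 5.6, 0.5]
gripper_width: -0.002
gripper_force: 0.0
```

Request:
carry_out(
  plan=[
    {"yaw": 0, "claw": -1, "offset": [-0.8, 0, 0]},
    {"yaw": 0, "claw": -1, "offset": [-0.8, 0, 0]},
  ],
)

```text
time_s: 20.0
position: [0.6012, 0.0927, 0.0317]
ee_rot: [-180.0, -0.0, 99.0]
force: [-0.2, 5.1, 1.4]
gripper_width: -0.003
gripper_force: 0.0
```

Request:
carry_out(
  plan=[
    {"yaw": 0, "claw": -1, "offset": [-0.8, 0, 0]},
    {"yaw": 0, "claw": -1, "offset": [0, 0, 0]},
  ],
)

```text
time_s: 20.25
position: [0.6013, 0.0918, 0.0317]
ee_rot: [-180.0, -0.0, 99.0]
force: [-0.2, 4.6, 0.4]
gripper_width: 0.0
gripper_force: 0.0
```

Request:
carry_out(
  plan=[
    {"yaw": 0, "claw": -1, "offset": [-0.8, 0, 0]},
    {"yaw": 0, "claw": -1, "offset": [0, 0, 0]},
  ],
)

```text
time_s: 20.5
position: [0.6014, 0.0913, 0.0317]
ee_rot: [-180.0, -0.0, 99.0]
force: [-0.5, 5.5, 1.3]
gripper_width: 0.004
gripper_force: 0.0
```

Request:
carry_out(
  plan=[
    {"yaw": 0, "claw": -1, "offset": [-0.8, 0, 0]},
    {"yaw": 0, "claw": -1, "offset": [0, 0, 0]},
  ],
)

```text
time_s: 20.75
position: [0.6014, 0.0912, 0.0317]
ee_rot: [-180.0, -0.1, 99.0]
force: [-1.6, 8.6, 1.0]
gripper_width: 0.0
gripper_force: 0.0
```

Request:
carry_out(
  plan=[
    {"yaw": 0, "claw": -1, "offset": [-0.8, 0, 0]},
    {"yaw": 0, "claw": -1, "offset": [0, 0, 0]},
  ],
)

```text
time_s: 21.0
position: [0.6014, 0.0913, 0.0317]
ee_rot: [-180.0, -0.2, 99.0]
force: [-1.1, 11.8, 0.7]
gripper_width: 0.003
gripper_force: 0.0
```

Contact made: the rod has stalled and force is rising at about 4 N/mm. I'm aiming for about 21 N.

Request:
carry_out(
  plan=[
    {"yaw": 0, "claw": -1, "offset": [-0.8, 0, 0]},
    {"yaw": 0, "claw": -1, "offset": [-0.8, 0, 0]},
    {"yaw": 0, "claw": -1, "offset": [0, 0, 0]},
  ],
)

```text
time_s: 21.38
position: [0.6014, 0.0913, 0.0317]
ee_rot: [-180.0, -0.3, 98.9]
force: [-2.5, 17.3, 1.9]
gripper_width: 0.001
gripper_force: 0.0
```

Request:
carry_out(
  plan=[
    {"yaw": 0, "claw": -1, "offset": [-0.7, 0, 0]},
    {"yaw": 0, "claw": -1, "offset": [0, 0, 0]},
    {"yaw": 0, "claw": -1, "offset": [0, 0, 0]},
    {"yaw": 0, "claw": -1, "offset": [0, 0, 0]},
  ],
)

```text
time_s: 21.88
position: [0.6014, 0.0912, 0.0317]
ee_rot: [-180.0, -0.3, 98.9]
force: [-2.3, 20.5, 0.7]
gripper_width: 0.002
gripper_force: 0.0
```

Request:
carry_out(
  plan=[
    {"yaw": 0, "claw": -1, "offset": [-0.4, 0, 0]},
    {"yaw": 0, "claw": -1, "offset": [0, 0, 0]},
    {"yaw": 0, "claw": -1, "offset": [0, 0, 0]},
    {"yaw": 0, "claw": -1, "offset": [0, 0, 0]},
  ],
)

```text
time_s: 22.38
position: [0.6014, 0.0913, 0.0318]
ee_rot: [-180.0, -0.4, 98.9]
force: [-2.6, 21.6, 0.5]
gripper_width: -0.001
gripper_force: 0.0
```

Request:
carry_out(
  plan=[
    {"yaw": 0, "claw": -1, "offset": [3, 0, 0]},
    {"yaw": 0, "claw": -1, "offset": [8, 0, 0]},
    {"yaw": 0, "claw": -1, "offset": [30, 0, 0]},
    {"yaw": 0, "claw": -1, "offset": [20, 0, -5]},
    {"yaw": 0, "claw": -1, "offset": [0, 0, -40]},
    {"yaw": 0, "claw": -1, "offset": [0, 0, -50]},
    {"yaw": 0, "claw": -1, "offset": [0, 0, -40]},
    {"yaw": 0, "claw": -1, "offset": [0, 0, 0]},
  ],
)

```text
time_s: 23.38
position: [0.5948, 0.1471, 0.1709]
ee_rot: [179.5, 0.0, 99.0]
force: [0.0, -0.7, -0.2]
gripper_width: -0.0
gripper_force: 0.0
```

```bash
python3 -c "
from h import *
from fitc import *
p,d,K,E=grab('side'); np.savez('side8.npz',p=p,d=d,K=K,E=E)
s,l,z,_=sl('side8.npz'); m=(abs(l-.004)<.009)&(z>.09)&(z<.112)&(s<.05)&(s>-.072); print('tab s',np.percentile(s[m],[2,98]))
s0=s; m=(abs(l-.002)<.02)&(z>.074)&(z<.083)&(s>-.03)&(s<.1); print('clevis',np.percentile(s[m],[1,99]),bot.sense()['force'])
cv2.imwrite('pics/side8.png',cv2.resize(p[100:210,160:310,::-1],None,fx=5,fy=5))
"
```

```text
tab s [-0.06334986 -0.01885677]
clevis [-0.02174881  0.05551417] [-0.33465895 -0.15933109 -0.67135432]
```

View pics/side8.png

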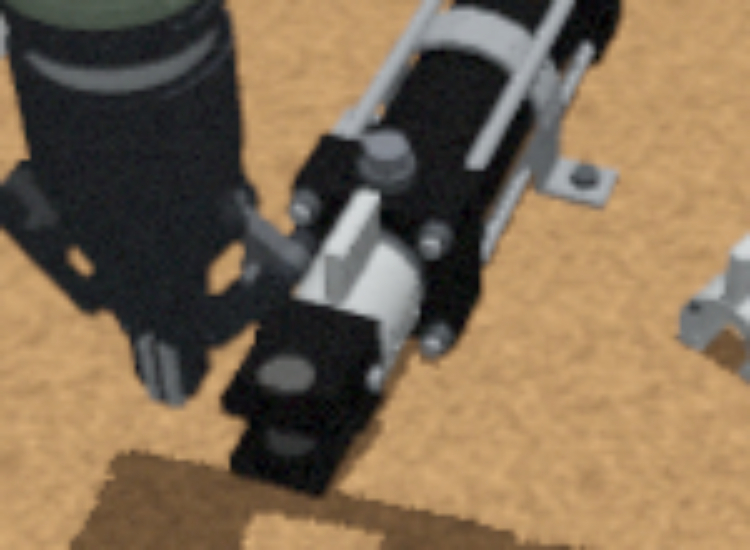

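The stop, tab at crop (350,245), is closed between the clevis at (310,340) and the head at (380,200). The robot is clear.

```bash
python3 -c "
from rig import bot
print(bot.sign_off())"
```

```text
the job is handed in; nothing more can be done
None
```

The widest stop is snapped fully onto the rod and nipped between the clevis and the gland ring with about 21 N of push at the tool, the other parts were not touched, and the job was handed in at about 23 s (no verdict came back).

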